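Right two toppled lenses in the cabinet

ROBOT

A 6-joint arm with a two-finger parallel gripper is mounted at the origin on the work surface. World frame = base frame: x ahead of the robot, y to its left, z up, the work surface at z = 0. Lengths are in mm, angles in rad, forces in N, time in s.
With the tool pointing down it reaches from about 400 to 825 mm from the base axis. Payload 7 kg.
Tool frame: the origin (TCP) lies between the finger pads, 19 mm behind the fingertips; this is the grasp point; z points along the fingers, y is the line along which they close (so a half turn about z gives the same grasp; the last joint's range is limited). The gripper opens to 88 mm and grips with 3 to 60 N. Pads are 19 mm wide; open, the fingers measure 130 mm over their backs; the gripper's body (78 mm by 193 mm) begins 47 mm behind the grasp point.
Start: joints at [-0.864, 0.359, 0.012, 0, -1.224, -0.288], TCP at [274.47, -616.653, 245.361] pointing down, gripper open.
Joint ranges: [-3.07, 3.07], [-1.43, 2.12], [-1.02, 1.25], [-3.03, 1.67], [-3.05, -0], [-3.03, 3.03]. Speed limits (rad/s): [2.39, 2.39, 3.01, 3.14, 3.14, 3.14].

INTERFACE

Orientations are given as a unit quaternion [x, y, z, w].
In Python, from plant import bot gives the robot as it stands. Calls block until the motion is done:
- bot.move_ptp(position, orientation): joint-space move of the TCP to a pose.
- bot.line_to(position, velocity=150, ori=None): straight line of the TCP; ori=None keeps the orientation; velocity is the mean speed in mm/s.
- bot.move_joints(angles): joint-space move.
- bot.move_gripper(opening, force=None): finger opening in mm; force is the grip in N (None keeps the last); returns when the fingers have stopped.
- bot.pause(seconds).
- bot.solve_ik(position, orientation): joint angles nearest the present ones, or None.
- bot.read_state(): the state.
- bot.camera(name): name is "scene" or "top" or "wrist"; returns the picture (420x560x3 uint8, red, green, blue); there is no depth.
- bot.get_calibration(name): a dict with "fx", "fy", "cx", "cy" (pixels), "view" (4x4, takes a point from world to camera coordinates); the wrist camera has in their place "T_tool_cam" (4x4, takes a point from camera to tool coordinates, whose origin is the TCP and whose axes are the flange's). Camera axes: x right, y up, looking along -z (the intrinsics and any distortion apply to the point x, -y, -z); pixel columns grow to the right and rows downward; lengths in mm; the calibration is good to about 2 mm. A picture is of the moment at which its call begins: read the wrist's pose just before it. get_calibration takes no time and is no camera call.
A pose or a line that the arm cannot do raises bot.Unreachable and nothing moves.
- bot.close_job(): hands the job in; it is judged then, once.
The state is a dict: "t": time; "joint_pos": joint angles; "qvel": joint speeds; "tau": joint torques, N m; "tcp_pos": TCP position; "eef_rot": TCP orientation; "contact_force": force on the tool from outside, world axes, zero at the start; "moment": the same for the moment, N m; "width": finger opening in mm; "finger_force": force on a finger pad.
Only numpy, scipy, OpenCV 4.12 (cv2) and the standard library are available. Lean on these libraries where they do the work, as an engineer would, in place of code of your own. Each camera call takes 0.05 s, during which the arm holds its last target. There are 200 camera calls.

TASK

The two lenses lying on their sides in the oak cabinet have toppled: stand each of them upright on its rear cap in the back row, in line with the lens that already stands there, so that the glass doors can be shut again. Hold them with a light grip, set them down softly without knocks, and leave everything else in the cabinet where it is.

Things in the scene. Friction and masses are not known exactly. Their poses are not given: they have to be found in the camera images.
- cabinet: Oak cabinet, slanting open front towards the robot; fixed. Origin on the work surface under the back row's middle; +x into the cabinet, +y to its left seen from the robot. Felt floor at z = 20 mm, x -190 to 122; inner side walls at y = +-280; the 18 mm side walls fill all behind the slope from the floor's front edge to the top board's front edge. Back row: the line x = 0.
- top_edge (a point): Middle of the top board's upper front edge (cabinet x = 8, y = 0, z = 258 mm); the board is 18 mm thick (underside z = 240), 612 mm wide and reaches back from here to x = 142: it overhangs the back row, so a tool pointing straight down does not fit there.
- doors (a point): Middle of the floor's front edge (cabinet x = -190, y = 0, z = 20 mm). The glazed doors, swung right round, stand beside the cabinet on both sides, from y = +-300 to +-575 mm, on the same slope as the front and out of it towards the robot by up to 55 mm.
- zoom_lens: Black zoom lens, capped, 108 mm long, 0.3 to 0.5 kg, lying at the cabinet's middle or right. Origin mid-length on its axis; +x from rear cap (beside the silver mount ring) to front cap. Rear cap (12 mm long) and rubber ring (16 mm behind to 26 mm ahead of the origin) are 62 mm across. Upright: origin 74 mm above the work surface. Delicate: grip under 40 N a finger, knocks under 60 N.
- prime_lens: Short black lens, capped, 76 mm long, 0.2 to 0.35 kg, lying at the cabinet's middle or right. Origin mid-length on its axis; +x from rear cap (beside the silver mount ring) to front cap. Rear cap (11 mm long) and rubber ring (12 mm behind to 20 mm ahead of the origin) are 60 mm across. Upright: origin 58 mm above the work surface. Delicate: grip under 40 N a finger, knocks under 60 N.
- standing_lens: Stout black lens, 68 mm diameter, 82 mm tall, standing in the back row near its middle. Origin at the centre of its foot. To be left alone.
- filter_box: Grey plastic filter wallet box, standing on edge at one end of the back row: 95 mm deep (x), 34 mm wide (y), 92 mm tall. Origin at the centre of its underside. To be left alone.
- charger: Black battery charger at the other end of the back row: 92 mm deep (x), 42 mm wide (y), 41 mm tall. Origin at the centre of its underside. To be left alone.
- caps_dish: White ceramic dish of lens caps, 92 mm diameter, 24 mm tall (caps to 28), at the left front. Origin at the centre of its underside. To be left alone.
- camera_plate: Aluminium quick-release camera plate lying flat behind the dish: 36 mm (x) by 68 mm (y), 13 mm tall, small screw head to 18 mm. Origin at the centre of its underside. To be left alone.
- battery: Black camera battery lying flat by the left wall: 38 by 26 mm, 16 mm tall. Origin at the centre of its underside. To be left alone.
- card_case: Clear memory-card case lying flat by the left wall: 44 by 30 mm, 17 mm tall. Origin at the centre of its underside. To be left alone.
Not all that is in view belongs to the job. What is shaped like the zoom_lens but brown is not meant.

How it is judged:
By the outcome, as a careful person would: the job done as asked, in the order asked, and still so for the second after the job is handed in, with the robot touching nothing.
It also fails if it takes over 70 s, if anything falls off the work surface, if the arm or the gripper's body presses on something with over 40 N, if the wrist force passes 120 N, or if a joint passes its speed limit or range.

## Working session

There is one attempt and no reset: what is moved stays moved. The work goes in short steps, each a Python script; the robot and the scene stay as the last script left them, time stands still between calls to the robot, and variables do not carry over. Pictures are saved under pics/ and viewed, at most 10 in all, crops included, and the job is handed in when it is done.

```bash
ls; mkdir -p pics; python3 - <<'E'
from plant import bot
import cv2, numpy as np
for n in ("scene","top"):
    im=bot.camera(n); cv2.imwrite(f"pics/{n}0.png",im[:,:,::-1]); c=bot.get_calibration(n); print(n,{k:(np.round(v,3).tolist()) for k,v in c.items()})
print(bot.get_calibration("wrist")); print(bot.read_state())
E
```

```text
pics
scene {'fx': 400.55, 'fy': 400.55, 'cx': 273.642, 'cy': 206.326, 'view': [[-0.929, -0.369, -0.006, 516.862], [0.271, -0.694, 0.667, -234.56], [-0.251, 0.619, 0.745, -875.475], [0.0, 0.0, 0.0, 1.0]]}
top {'fx': 509.057, 'fy': 509.057, 'cx': 277.432, 'cy': 204.943, 'view': [[-0.016, -1.0, -0.005, 53.035], [0.98, -0.017, 0.199, -571.607], [-0.199, -0.002, 0.98, -1112.671], [0.0, 0.0, 0.0, 1.0]]}
{'fx': 292.0400213278852, 'fy': 292.0400213278852, 'cx': 274.7354096954798, 'cy': 213.93306035842875, 'T_tool_cam': array([[-4.29518524e-04,  9.66396159e-01,  2.57056958e-01,
         6.95748475e+01],
       [ 9.99999904e-01,  3.93493585e-04,  1.91583196e-04,
         4.65981114e-01],
       [ 8.39950007e-05,  2.57057016e-01, -9.66396235e-01,
        -1.39607526e+02],
       [ 0.00000000e+00,  0.00000000e+00,  0.00000000e+00,
         1.00000000e+00]])}
{'t': 0.1, 'joint_pos': array([-8.63915087e-01,  3.59323491e-01,  1.11782601e-02, -2.95628101e-04,
       -1.22408117e+00, -2.88137067e-01]), 'qvel': array([-7.72661577e-04, -2.36548513e-03,  2.83456320e-03,  1.59675739e-03,
       -1.67138014e-03,  5.53873781e-05]), 'tau': array([-1.53710178e-03, -5.84163988e+01,  2.93750471e+01,  7.01545134e+00,
        1.01337489e-02, -4.21805601e-05]), 'tcp_pos': array([ 274.30813446, -616.32465473,  244.52544161]), 'eef_rot': array([-2.07796456e-01,  9.78171816e-01,  6.94685633e-04, -2.19110024e-04]), 'contact_force': array([-1.1920633 ,  0.03742907, -0.60379755]), 'moment': array([-0.00285246, -0.0131072 ,  0.01095186]), 'finger_force': 0.0, 'width': 87.68824280045555}
```

View pics/scene0.png

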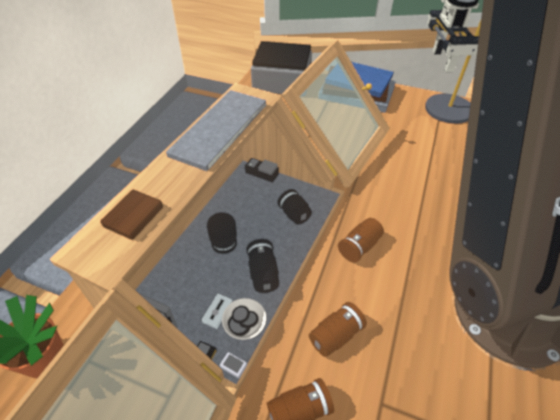

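View pics/top0.png

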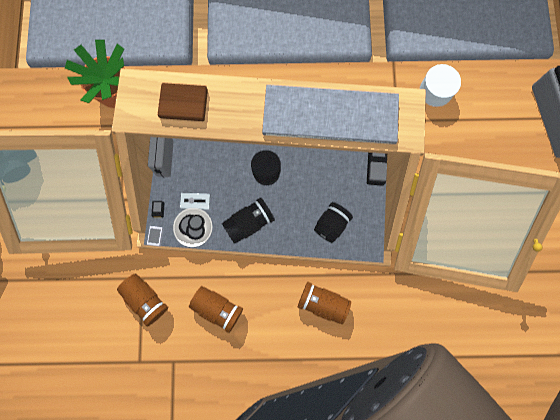

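The scene and top views agree:
- **Zoom lens:** lies at top px (248,220), with its silver rear ring at (265,208) on the back side.
- **Prime lens:** lies at (333,222), with its ring at (343,208).
- **Other items:** standing lens at (265,167), filter box at the left end (160,155), charger at the right (377,167), dish at (193,227).

Next I'll enlarge the view to get the cabinet corners.

```bash
cat > h.py <<'E'
import numpy as np, cv2
from scipy.spatial.transform import Rotation as R
from plant import bot
def cam(n, st=None):
    c=bot.get_calibration(n); K=(c["fx"],c["fy"],c["cx"],c["cy"])
    if n=="wrist":
        T=np.eye(4); T[:3,:3]=R.from_quat(st["eef_rot"]).as_matrix(); T[:3,3]=st["tcp_pos"]
        return K, T@c["T_tool_cam"]
    return K, np.linalg.inv(np.array(c["view"]))
def ray(C,u,v):
    (fx,fy,cx,cy),T=C
    d=T[:3,:3]@np.array([(u-cx)/fx,-(v-cy)/fy,-1.]); return T[:3,3],d
def onz(C,u,v,z):
    o,d=ray(C,u,v); return o+d*(z-o[2])/d[2]
def proj(C,p):
    (fx,fy,cx,cy),T=C; q=np.linalg.inv(T)@np.append(p,1)
    return np.array([cx+fx*q[0]/-q[2], cy-fy*q[1]/-q[2]])
E
python3 - <<'E'
import cv2
im=cv2.imread("pics/top0.png")[60:280,100:430]
cv2.imwrite("pics/topc.png",cv2.resize(im,None,fx=2.4,fy=2.4,interpolation=cv2.INTER_CUBIC))
E
```

```text
(no output)
```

View pics/topc.png

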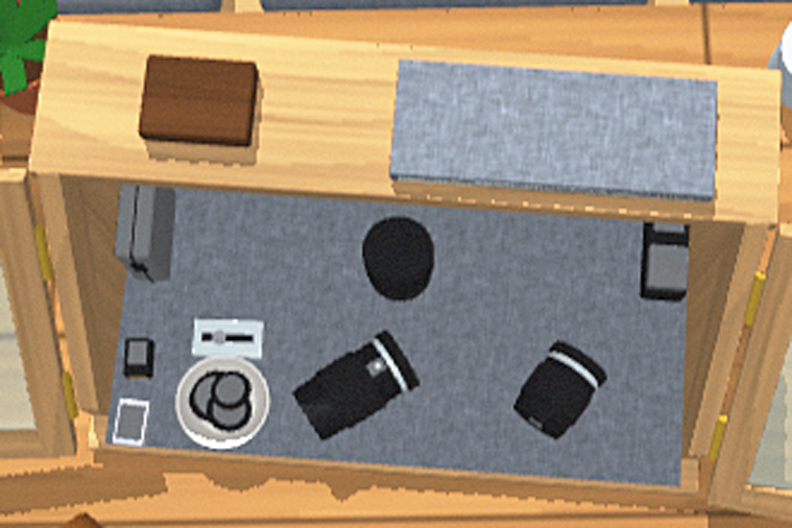

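The crop shows these points (crop px):
- **Floor front corners:** (105,445) and (682,487).
- **Board front corners:** about (30,173) and (778,222).
- **Zoom lens:** front end around (310,415), rear end around (400,360).
- **Prime lens:** front around (535,422), rear around (585,360).

Now I'll turn these into positions.

```bash
python3 - <<'E'
from h import *
np.set_printoptions(precision=1,suppress=True)
C=cam("top"); f=lambda x,y:(100+x/2.4,60+y/2.4)
print("cam",C[1][:3,3])
L=onz(C,*f(105,445),20);Rr=onz(C,*f(682,487),20); print(L,Rr,np.linalg.norm(L-Rr))
for z in(258,240):
    a=onz(C,*f(30,173),z);b=onz(C,*f(778,222),z); print(z,a,b,np.linalg.norm(a-b),(a+b)/2, np.arctan2(*(a-b)[:2]))
th0=-np.arctan2(*(L-Rr)[:2]); print("floor yaw",th0)
a=onz(C,*f(30,173),258);b=onz(C,*f(778,222),258)
dy=(a-b)[:2]; dy/=np.linalg.norm(dy); ex=np.array([dy[1],-dy[0]])
m=(a+b)[:2]/2; O1=m-8*ex; m2=(L+Rr)[:2]/2; O2=m2+190*ex; print("ex",ex,"O",O1,O2)
O=(O1+O2)/2
im=cv2.imread("pics/top0.png"); mask=(im.max(2)<60).astype(np.uint8)
n,lab,st,ce=cv2.connectedComponentsWithStats(mask)
for i in range(1,n):
    x,y,w,h,A=st[i]
    if A>150 and 130<ce[i][0]<400 and 120<ce[i][1]<260:
        pts=np.argwhere(lab==i)[:,::-1].astype(float)
        g=np.array([onz(C,*p,48)[:2] for p in pts]); loc=np.c_[(g-O)@ex,(g-O)@dy]
        print(ce[i],A,"loc",loc.mean(0),loc.min(0),loc.max(0),cv2.minAreaRect(loc.astype(np.float32)))
for nm,x,y,z in [("box fr",146,278,20),("box L front top",118,262,112),("box R front top",150,280,112),("charger FL top",643,298,61),("ch FR top",686,298,61),("stand foot",399,298,20),("dish",222,402,44),("zoom rear",402,362,51),("zoom front",310,412,51),("prime rear",586,362,50),("prime front",536,420,50)]:
    p=onz(C,*f(x,y),z)[:2]-O; print(nm,p@ex,p@dy)
print(O)
E
```

```text
cam [ 339.2   41.4 1204.5]
[488.7 358.   20. ] [ 438.7 -201.5   20. ] 561.74261135835
258 [682.7 363.8 258. ] [ 630.4 -242.3  258. ] 608.2967102241137 [656.5  60.8 258. ] 0.08605111980716332
240 [689.2 369.9 240. ] [ 635.9 -247.7  240. ] 619.8651408020312 [662.6  61.1 240. ] 0.08605111980716326
floor yaw -0.08911375319954284
ex [ 1.  -0.1] O [648.6  61.4] [653.   61.9]
[265.6 167.2] 817 loc [14.   9.6] [-27.2 -24.7] [54.3 45.1] ((13.437114715576172, 9.916984558105469), (80.4739761352539, 68.45545196533203), 3.9465203285217285)
[374.7 168.2] 240 loc [  29.1 -246.3] [ -10.7 -272.5] [  65.7 -228.4] ((27.824939727783203, -250.2273406982422), (43.73709487915039, 76.59469604492188), 88.8458023071289)
[243.6 223.1] 957 loc [-122.5   50.2] [-167.8   -1.2] [-73.8  99.9] ((-121.0692138671875, 49.2298583984375), (62.67588424682617, 90.95809173583984), 35.62971115112305)
[330.3 225.1] 684 loc [-113.2 -149.2] [-152.3 -187. ] [ -75.8 -112.2] ((-113.72743225097656, -148.7612762451172), (59.95873260498047, 66.43360900878906), 56.953224182128906)
[192.  227.2] 194 loc [-140.1  167.8] [-167.   139.6] [-110.9  198.5] ((-139.76095581054688, 169.08006286621094), (55.83812713623047, 58.03707504272461), 3.9653751850128174)
box fr -17.026203583889178 260.81933876246114
box L front top -26.236639937247425 264.61035173632723
box R front top -41.320387578866146 233.00045909087254
charger FL top -13.966457873172445 -229.7953093093606
ch FR top -11.122026534421032 -271.02466533393107
stand foot -20.14037948710761 6.293694705514481
dish -140.30948852861485 167.35470682295397
zoom rear -90.62361861129138 -2.6916076254202244
zoom front -145.1044537437542 81.262774265797
prime rear -78.20824380243727 -179.1412735298714
prime front -137.69673303002435 -134.14522594946558
[650.8  61.7]
```

Cabinet origin comes out at world (651, 62) with yaw about -0.087. The board width (608 against 612) and floor width (562 against 560) both match. Next I'll check that the tilted-tool sequence is reachable.

```bash
cat >> h.py <<'E'
O=np.array([650.8,61.7]); ex=np.array([np.cos(-.0872),np.sin(-.0872)]); ey=np.array([-ex[1],ex[0]])
def W(x,y,z): return np.append(O+x*ex+y*ey,z)          # cabinet -> world
def D(v): v=np.array(v,float); v/=np.hypot(*v); return np.append(v[0]*ex+v[1]*ey,0)
Z=np.array([0,0,1.])
def frame(y,z): return R.from_matrix(np.c_[np.cross(y,z),y,z])
def lie(a,t,s): return frame(s*np.cross(Z,a), -np.cos(t)*Z-np.sin(t)*a)
def up(h,t,s): return frame(s*np.cross(Z,h), np.cos(t)*h-np.sin(t)*Z)
E
python3 - <<'E'
from h import *
np.set_printoptions(precision=2,suppress=True)
lo=np.array([-3.07,-1.43,-1.02,-3.03,-3.05,-3.03]);hi=np.array([3.07,2.12,1.25,1.67,0,3.03])
jobs={"zoom":((-118,40),(-54.5,84),128,51,84),"prime":((-108,-157),(-59.5,45),-122,50,64)}
for n,((x,y),a,yt,zl,zu) in jobs.items():
  a=D(a)
  for t in (30,38,45):
    for s in (1,-1):
      for hd in (-15,0,15):
        T=np.radians(t); q=lie(a,T,s); h=D((np.cos(np.radians(hd)),np.sin(np.radians(hd)))); u=up(h,T,s)
        dz=q.as_matrix()[:,2]
        P=[(W(x,y,zl)-130*dz,q),(W(x,y,zl),q),(W(x,y,zl+90),q),(W(-120,yt,zu+70),u),(W(0,yt,zu),u)]
        js=[bot.solve_ik(p,r.as_quat()) for p,r in P]
        if all(j is not None for j in js):
            J=np.array(js); print(n,t,s,hd,"margin",np.minimum(J-lo,hi-J).min(),"maxstep",np.abs(np.diff(J,axis=0)).max(0)); 
        else: print(n,t,s,hd,[j is not None for j in js])
E
```

```text
zoom 30 1 -15 [True, True, True, False, False]
zoom 30 1 0 [True, True, True, False, False]
zoom 30 1 15 margin 0.03232144274126947 maxstep [0.96 0.31 0.25 3.37 0.31 2.23]
zoom 30 -1 -15 [True, True, True, False, False]
zoom 30 -1 0 [True, True, True, False, False]
zoom 30 -1 15 margin 0.032321442741269024 maxstep [0.96 0.31 0.25 3.37 0.31 4.05]
zoom 38 1 -15 [True, True, True, False, False]
zoom 38 1 0 [True, True, True, False, False]
zoom 38 1 15 margin 0.12733415722158226 maxstep [0.86 0.32 0.18 3.23 0.74 2.  ]
zoom 38 -1 -15 [True, True, True, False, False]
zoom 38 -1 0 [True, True, True, False, False]
zoom 38 -1 15 margin 0.12733415722158226 maxstep [0.86 0.32 0.18 3.23 0.74 4.28]
zoom 45 1 -15 [True, True, True, False, False]
zoom 45 1 0 [True, True, True, False, False]
zoom 45 1 15 [True, True, True, False, False]
zoom 45 -1 -15 [True, True, True, False, False]
zoom 45 -1 0 [True, True, True, False, False]
zoom 45 -1 15 [True, True, True, False, False]
prime 30 1 -15 [False, False, False, False, False]
prime 30 1 0 [False, False, False, True, True]
prime 30 1 15 [False, False, False, True, True]
prime 30 -1 -15 [False, False, False, False, False]
prime 30 -1 0 [False, False, False, True, True]
prime 30 -1 15 [False, False, False, True, True]
prime 38 1 -15 [False, False, False, True, False]
prime 38 1 0 [False, False, False, True, True]
prime 38 1 15 [False, False, False, True, True]
prime 38 -1 -15 [False, False, False, True, False]
prime 38 -1 0 [False, False, False, True, True]
prime 38 -1 15 [False, False, False, True, True]
prime 45 1 -15 [False, False, False, False, True]
prime 45 1 0 [False, False, False, False, False]
prime 45 1 15 [False, False, False, False, True]
prime 45 -1 -15 [False, False, False, False, True]
prime 45 -1 0 [False, False, False, False, False]
prime 45 -1 15 [False, False, False, False, False]
```

The built-in IK is local, so it can't vet a plan. I'll fit a small kinematic model from its solutions and use that to choose the tilt and heading.

```bash
cat > fk.py <<'E'
import numpy as np
from scipy.optimize import least_squares
from scipy.spatial.transform import Rotation as R
e=lambda ax,q:R.from_euler(ax,q).as_matrix()
lo=np.array([-3.07,-1.43,-1.02,-3.03,-3.05,-3.03]);hi=np.array([3.07,2.12,1.25,1.67,0,3.03])
def chain(q,s):
    A1=e('z',q[0]);A2=A1@e('y',q[1]);A3=A2@e('y',q[2]);A5=A3@e('x',s[0]*q[3])@e('y',s[1]*q[4]);A6=A5@e('x',s[2]*q[5])
    return A1,A2,A3,A5,A6
def fk(q,m):
    s,X,B=m; A1,A2,A3,A5,A6=chain(q,s)
    p=A1@[X[0],0,X[1]]+A2@[X[2],0,X[3]]+A3@[X[4],0,X[5]]+A5@[X[6],0,0]
    return p,A6@B
def ik(p,Rm,m,seeds):
    out=[]
    def f(q):
        a,b=fk(q,m); return np.r_[(a-p)/100,R.from_matrix(b.T@Rm).as_rotvec()]
    for q0 in seeds:
        r=least_squares(f,np.clip(q0,lo+.01,hi-.01),bounds=(lo,hi),max_nfev=60)
        if r.cost<1e-8 and not any(np.abs(r.x-o).max()<.02 for o in out): out.append(r.x)
    return out
E
python3 - <<'E'
from h import *; import fk, itertools, pickle
np.set_printoptions(precision=3,suppress=True)
rng=np.random.default_rng(0); data=[]
for _ in range(40):
    p=np.array([rng.uniform(300,600),rng.uniform(-500,100),rng.uniform(150,400)])
    o=R.from_euler('xyz',rng.uniform(-.6,.6,3))*R.from_quat([-.2078,.9782,0,0])
    j=bot.solve_ik(p,o.as_quat())
    if j is not None: data.append((np.array(j),p,o.as_matrix()))
print(len(data)); best=None
for s in itertools.product((1,-1),repeat=3):
    Bs=[fk.chain(j,s)[4].T@o for j,p,o in data]; B=R.from_matrix(Bs).mean().as_matrix()
    err=max(np.abs(b-B).max() for b in Bs)
    if best is None or err<best[0]: best=(err,s,B)
err,s,B=best; M=[];y=[]
for j,p,o in data:
    A1,A2,A3,A5,A6=fk.chain(j,s); M.append(np.c_[A1[:,0],A1[:,2],A2[:,0],A2[:,2],A3[:,0],A3[:,2],A5[:,0]]); y.append(p)
M=np.vstack(M);y=np.hstack(y); X=np.linalg.lstsq(M,y,rcond=None)[0]
print(err,s,B,X,"res",np.abs(M@X-y).max()); pickle.dump((s,X,B),open("m.pkl","wb"))
E
```

```text
40
1.0273485059636696 (-1, 1, 1) [[-0.021 -0.168 -0.986]
 [-0.996 -0.081  0.036]
 [-0.086  0.982 -0.165]] [ 222.586   10.515  400.694  354.603 -192.177   74.101  -75.512] res 323.148331624021
```

```bash
cat > fk.py <<'E'
import numpy as np
from scipy.optimize import least_squares
from scipy.spatial.transform import Rotation as R
lo=np.array([-3.07,-1.43,-1.02,-3.03,-3.05,-3.03]);hi=np.array([3.07,2.12,1.25,1.67,0,3.03])
def chain(q,w):
    A=np.eye(3);out=[]
    for qi,wi in zip(q,w): A=A@R.from_rotvec(qi*wi).as_matrix(); out.append(A)
    return out
def fk(q,m):
    w,X,B=m; A=chain(q,w)
    return sum(a@x for a,x in zip(A,X)),A[5]@B
def ik(p,Rm,m,seeds):
    out=[]
    def f(q):
        a,b=fk(q,m); return np.r_[(a-p)/100,R.from_matrix(b.T@Rm).as_rotvec()]
    for q0 in seeds:
        r=least_squares(f,np.clip(q0,lo+.01,hi-.01),bounds=(lo,hi),max_nfev=60)
        if r.cost<1e-8 and not any(np.abs(r.x-o).max()<.02 for o in out): out.append(r.x)
    return out
E
python3 - <<'E'
from h import *; import fk, itertools, pickle
np.set_printoptions(precision=3,suppress=True)
rng=np.random.default_rng(0); data=[]
for _ in range(40):
    p=np.array([rng.uniform(300,600),rng.uniform(-500,100),rng.uniform(150,400)])
    o=R.from_euler('xyz',rng.uniform(-.6,.6,3))*R.from_quat([-.2078,.9782,0,0])
    j=bot.solve_ik(p,o.as_quat())
    if j is not None: data.append((np.array(j),p,o.as_matrix()))
Q=np.array([d[0] for d in data]); Om=R.from_matrix([d[2] for d in data])
E3=np.eye(3); ax=[k*E3[i] for i in range(3) for k in(1,-1)]; best=(9,)
rv=lambda i,w:R.from_rotvec(Q[:,[i]]*w)
for w in itertools.product([E3[2]],[E3[1],-E3[1]],[E3[1],-E3[1]],ax,ax,ax):
    A=rv(0,w[0])
    for i in range(1,6): A=A*rv(i,w[i])
    Bs=(A.inv()*Om).as_matrix(); err=Bs.std(0).max()
    if err<best[0]: best=(err,w,Bs.mean(0))
err,w,B=best; print(err,np.array(w),B)
M=np.vstack([np.hstack(fk.chain(j,w)) for j,_,_ in data]); y=np.hstack([d[1] for d in data])
X=np.linalg.lstsq(M,y,rcond=None)[0]; print("res",np.abs(M@X-y).max()); X=X.reshape(6,3); print(X)
pickle.dump((np.array(w),X,B),open("m.pkl","wb"))
print(Q[:3], [np.round(d[1]) for d in data[:3]])
E
```

```text
2.9613716419536536e-16 [[ 0.  0.  1.]
 [ 0.  1.  0.]
 [-0. -1. -0.]
 [-1. -0. -0.]
 [-0. -1. -0.]
 [-1. -0. -0.]] [[ 0.  0.  1.]
 [-1. -0.  0.]
 [ 0. -1.  0.]]
res 3.240074875066057e-12
[[ -0.      0.    198.8  ]
 [  0.      0.    601.6  ]
 [231.8     0.     -0.   ]
 [231.8   -95.9    -0.   ]
 [179.621 -95.9    -0.   ]
 [179.621   0.     -0.   ]]
[[-0.052  0.242 -0.879  1.103 -0.78  -1.434]
 [-0.236  0.172 -0.063 -0.62  -1.504 -1.519]
 [-0.232  0.496  0.102  0.494 -1.498 -0.901]] [array([ 491., -338.,  160.]), array([482., -62., 286.]), array([ 557., -480.,  332.])]
```

The kinematic model is exact. Now I'll search tilt, heading and branch for a consistent sequence.

```bash
cat > plan.py <<'E'
from h import *; import fk, pickle
m=pickle.load(open("m.pkl","rb"))
np.set_printoptions(precision=2,suppress=True)
jobs={"zoom":((-118,40),(-54.5,84),128,51,84),"prime":((-108,-157),(-59.5,45),-122,50,64)}
seeds=[np.array([q1,.4,0.,q4,q5,q6]) for q1 in(-.3,.3) for q4 in(-2.2,-1,0,1.2) for q5 in(-.6,-1.4) for q6 in(-2,0,2)]
if __name__=="__main__":
  for n,((x,y),a,yt,zl,zu) in jobs.items():
    a=D(a); res=[]
    for t in (32,40,48):
     for s in (1,-1):
      T=np.radians(t); q=lie(a,T,s); dz=q.as_matrix()[:,2]
      G=[g for g in fk.ik(W(x,y,zl),q.as_matrix(),m,seeds)]
      for hd in (-40,-20,0,20,40):
        h=D((np.cos(np.radians(hd)),np.sin(np.radians(hd)))); u=up(h,T,s).as_matrix()
        for U in fk.ik(W(0,yt,zu),u,m,seeds[::2]):
          for g in G:
            V=fk.ik(W(-120,yt,zu+70),u,m,[U]); Lf=fk.ik(W(x,y,zl+90),q.as_matrix(),m,[g]); A=fk.ik(W(x,y,zl)-130*dz,q.as_matrix(),m,[g])
            if not(V and Lf and A): continue
            J=np.array([A[0],g,Lf[0],V[0],U]); mar=np.minimum(J-fk.lo,fk.hi-J).min()
            st=np.abs(np.diff(J,axis=0)).max()
            if mar>.12: res.append((st,t,s,hd,mar,J))
    res.sort(key=lambda r:r[0])
    for r in res[:6]: print(n,r[1:4],"step %.2f mar %.2f"%(r[0],r[4]))
    if res: print(res[0][5])
E
time python3 plan.py
```

```text
zoom (40, 1, 40) step 1.96 mar 0.12
zoom (32, 1, 40) step 2.40 mar 0.15
zoom (40, 1, -40) step 3.02 mar 0.12
zoom (32, 1, 20) step 3.12 mar 0.15
zoom (40, -1, -40) step 3.27 mar 0.12
zoom (32, -1, 20) step 4.28 mar 0.15
[[ 1.06  0.33 -0.72  0.67 -1.06 -1.07]
 [ 0.83  0.45 -0.9   1.01 -0.8  -1.27]
 [ 0.89  0.31 -0.8   0.81 -0.95 -1.05]
 [ 0.38  0.06 -0.57 -1.14 -0.19 -0.29]
 [ 0.12  0.36 -0.35 -1.45 -0.37  0.2 ]]
real	1m46.654s
user	1m47.096s
sys	0m0.137s
```

```bash
cat > p2.py <<'E'
from plan import *
import itertools
seeds=[np.array([.0,.4,-.3,q4,q5,q6]) for q4 in(-2.7,-1.4,0,1.2) for q5 in(-.5,-1.2) for q6 in(-2,0,2)]
mg=lambda J:np.minimum(J-fk.lo,fk.hi-J).min()
for n,((x,y),a,yt,zl,zu) in jobs.items():
  a=D(a)
  for t in (22,30,38):
   for s in (1,-1):
    T=np.radians(t)
    for g in fk.ik(W(x,y,zl),lie(a,T,s).as_matrix(),m,seeds):
      if mg(g)>.06: print(n,"L",t,s,g,"%.2f"%mg(g))
    for hd in (-50,-35,-20,-10,0,10,20,30,45):
      h=D((np.cos(np.radians(hd)),np.sin(np.radians(hd))))
      for U in fk.ik(W(0,yt,zu),up(h,T,s).as_matrix(),m,seeds[:18]):
        if mg(U)>.06: print(n,"U",t,s,hd,U,"%.2f"%mg(U))
E
time timeout 550 python3 p2.py
```

```text
zoom L 22 1 [ 0.74  0.36 -0.8   0.67 -0.62 -0.85] 0.22
zoom U 22 1 -50 [ 0.87  0.73 -0.68  1.26 -1.23  1.74] 0.34
zoom U 22 1 10 [-0.09  0.64 -0.96 -2.97 -1.21  1.58] 0.06
zoom U 22 1 20 [-0.2   0.62 -0.84 -2.65 -1.08  1.51] 0.18
zoom U 22 1 30 [-0.25  0.58 -0.69 -2.35 -0.96  1.34] 0.33
zoom U 22 1 45 [-0.23  0.56 -0.48 -1.94 -0.92  1.03] 0.54
zoom L 22 -1 [ 0.74  0.36 -0.8   0.67 -0.62  2.29] 0.22
zoom U 22 -1 -50 [ 0.87  0.73 -0.68  1.26 -1.23 -1.4 ] 0.34
zoom U 22 -1 10 [-0.09  0.64 -0.96 -2.97 -1.21 -1.57] 0.06
zoom U 22 -1 20 [-0.2   0.62 -0.84 -2.65 -1.08 -1.63] 0.18
zoom U 22 -1 30 [-0.25  0.58 -0.69 -2.35 -0.96 -1.8 ] 0.33
zoom U 22 -1 45 [-0.23  0.56 -0.48 -1.94 -0.92 -2.11] 0.54
zoom L 30 1 [ 0.78  0.39 -0.86  0.86 -0.68 -1.07] 0.16
zoom U 30 1 -50 [ 0.84  0.66 -0.67  1.22 -1.12  1.82] 0.35
zoom U 30 1 10 [-0.08  0.5  -0.89 -2.96 -0.87  1.53] 0.07
zoom U 30 1 20 [-0.16  0.48 -0.75 -2.59 -0.74  1.36] 0.27
zoom U 30 1 30 [-0.15  0.45 -0.59 -2.22 -0.65  1.08] 0.43
zoom U 30 1 45 [-0.12  0.46 -0.41 -1.77 -0.7   0.75] 0.61
zoom L 30 -1 [ 0.78  0.39 -0.86  0.86 -0.68  2.07] 0.16

[... 2355 characters left out ...]
.14
prime U 38 1 0 [-0.5   0.39 -0.7  -2.4  -0.49  1.16] 0.32
prime U 38 1 10 [-0.43  0.37 -0.54 -1.97 -0.44  0.77] 0.44
prime U 38 1 20 [-0.4   0.38 -0.46 -1.68 -0.51  0.57] 0.51
prime U 38 1 30 [-0.4   0.41 -0.39 -1.49 -0.63  0.5 ] 0.63
prime U 38 1 45 [-0.41  0.47 -0.28 -1.28 -0.82  0.47] 0.74
prime U 38 -1 -10 [-0.49  0.42 -0.88 -2.85 -0.65 -1.67] 0.14
prime U 38 -1 0 [-0.5   0.39 -0.7  -2.4  -0.49 -1.98] 0.32
prime U 38 -1 10 [-0.43  0.37 -0.54 -1.97 -0.44 -2.37] 0.44
prime U 38 -1 20 [-0.4   0.38 -0.46 -1.68 -0.51 -2.57] 0.46
prime U 38 -1 30 [-0.4   0.41 -0.39 -1.49 -0.63 -2.65] 0.38
prime U 38 -1 45 [-0.41  0.47 -0.28 -1.28 -0.82 -2.67] 0.36
real	1m32.878s
user	1m32.915s
sys	0m0.312s
```

```bash
cat > p3.py <<'E'
from plan import *
seeds=[np.array([q1,q2,q3,q4,q5,q6]) for q1 in(-.3,.6) for q2,q3 in ((.1,-.9),(.5,-.5)) for q4 in(-2,-.7,.7,1.5) for q5 in(-.4,-1.2) for q6 in(-1.5,1)]
mg=lambda J:np.minimum(J-fk.lo,fk.hi-J).min()
(x,y),a,yt,zl,zu=jobs["prime"]; a=D(a); seen=set()
for t in (0,8,15,22,30):
  for phi in (-15,0,15):
    q=R.from_rotvec(np.radians(phi)*a)*lie(a,np.radians(t),1)
    for zz in (zl,zl+90):
      for g in fk.ik(W(x,y,zz),q.as_matrix(),m,seeds): print(t,phi,zz,g,"%.2f"%mg(g))
E
time timeout 550 python3 p3.py
```

```text
0 -15 50 [ 0.06  0.3  -0.5  -0.33 -0.6   1.03] 0.52
0 -15 140 [ 0.07  0.17 -0.44 -0.26 -0.79  0.93] 0.58
0 0 50 [ 0.21  0.35 -0.53  0.   -0.7   0.63] 0.49
0 0 140 [ 0.21  0.23 -0.44  0.   -0.91  0.63] 0.58
0 15 50 [ 0.3   0.43 -0.48  0.17 -0.89  0.41] 0.54
0 15 140 [ 0.3   0.32 -0.39  0.15 -1.09  0.45] 0.63
8 -15 50 [ 0.17  0.25 -0.68 -0.14 -0.35  0.78] 0.34
8 -15 140 [ 0.17  0.1  -0.6  -0.09 -0.58  0.72] 0.42
8 0 50 [ 0.28  0.29 -0.72  0.25 -0.49  0.34] 0.30
8 0 140 [ 0.29  0.17 -0.6   0.18 -0.74  0.42] 0.42
8 15 50 [ 0.36  0.39 -0.64  0.36 -0.74  0.2 ] 0.38
8 15 140 [ 0.37  0.27 -0.53  0.3  -0.96  0.29] 0.49
15 -15 140 [ 0.25  0.05 -0.81  0.23 -0.36  0.35] 0.21
15 0 50 [ 0.24  0.25 -0.96  0.81 -0.3  -0.17] 0.06
15 0 140 [ 0.34  0.12 -0.76  0.41 -0.6   0.16] 0.26
15 15 50 [ 0.39  0.35 -0.8   0.61 -0.63 -0.06] 0.22
15 15 140 [ 0.42  0.23 -0.67  0.46 -0.86  0.11] 0.35
22 0 140 [ 0.33  0.08 -0.94  0.78 -0.48 -0.19] 0.08
22 15 50 [ 0.36  0.33 -0.95  0.97 -0.57 -0.38] 0.07
22 15 140 [ 0.45  0.2  -0.8   0.67 -0.78 -0.1 ] 0.22
30 15 140 [ 0.45  0.18 -0.95  0.97 -0.73 -0.37] 0.07
real	1m18.073s
user	1m18.463s
sys	0m0.189s
```

```bash
cat > mo.py <<'E'
from h import *; import fk, pickle
m=pickle.load(open("m.pkl","rb")); np.set_printoptions(precision=2,suppress=True)
mg=lambda J:np.minimum(J-fk.lo,fk.hi-J).min()
def cab(p): d=p[:2]-O; return np.array([d@ex,d@ey,p[2]])
def IK(p,r,seeds): # in-range solution nearest seeds[0]
    S=fk.ik(p,r.as_matrix(),m,seeds); return min(S,key=lambda j:np.abs(j-seeds[0]).max()) if S else None
def show(J0,J1,n=7): # TCP, body front centre and wrist along a joint move, cabinet frame
    for k in np.linspace(0,1,n):
        p,B=fk.fk(J0+(J1-J0)*k,m); print(cab(p),"z_t",B[:,2],"wrist",cab(p-359*B[:,2]))
def hv(deg): return D((np.cos(np.radians(deg)),np.sin(np.radians(deg))))
E
python3 - <<'E'
from mo import *
s0=bot.read_state(); j0=np.array(s0["joint_pos"])
T=np.radians(38); a=D((-54.5,84)); q=lie(a,T,1); d=q.as_matrix()[:,2]
g=IK(W(-118,40,51),q,[np.array([.82,.43,-.89,.99,-.77,-1.24])]); A=IK(W(-118,40,51)-170*d,q,[g])
print(g,A,mg(g),mg(A))
bot.line_to(s0["tcp_pos"]+[-20,0,190],250)
j1=np.array(bot.read_state()["joint_pos"]); show(j1,A)
# zoom upright options
for t in (38,42):
  for hd in (4,8,12):
    u=up(hv(hd),np.radians(t),1); U=IK(W(0,138,88),u,[np.array([-.06,.41,-.78,-2.9,-.53,1.46])])
    V=IK(W(-90,138,140),u,[U]) if U is not None else None
    print(t,hd,U,U is not None and mg(U),V,V is not None and mg(V))
E
```

```text
[ 0.82  0.43 -0.89  0.99 -0.77 -1.24] [ 1.1   0.28 -0.65  0.59 -1.13 -1.  ] 0.12733415722159003 0.3720402767805573
[-335.91 -709.5   432.69] z_t [-0.  0. -1.] wrist [-335.54 -710.32  791.69]
[-204.07 -594.25  379.98] z_t [-0.12 -0.04 -0.99] wrist [-161.37 -576.63  735.99]
[-113.04 -452.46  332.93] z_t [-0.2  -0.15 -0.97] wrist [ -46.31 -391.52  680.37]
[ -65.78 -297.32  290.99] z_t [-0.2  -0.31 -0.93] wrist [  -4.94 -181.19  625.2 ]
[ -62.3  -141.05  253.12] z_t [-0.1  -0.45 -0.89] wrist [-40.4   24.47 570.93]
[-100.4     4.57  218.14] z_t [ 0.07 -0.54 -0.84] wrist [-143.75  196.8   518.21]
[-174.97  127.8   184.96] z_t [ 0.29 -0.54 -0.79] wrist [-295.27  313.22  467.86]
38 4 None False None False
38 8 None False None False
38 12 [-0.05  0.4  -0.75 -2.85 -0.49  1.42] 0.17936465708339622 [-0.03  0.17 -0.86 -2.81 -0.39  1.36] 0.15645330213280817
42 4 None False None False
42 8 [-0.01  0.37 -0.76 -3.02 -0.4   1.5 ] 0.01224863348008709 None False
42 12 [-0.03  0.36 -0.66 -2.76 -0.31  1.31] 0.2687043674011975 [ 0.02  0.14 -0.73 -2.63 -0.15  1.13] 0.15013780665202386
```

```bash
python3 - <<'E'
from mo import *
T=np.radians(38); a=D((-54.5,84)); q=lie(a,T,1); d=q.as_matrix()[:,2]
g=IK(W(-118,40,51),q,[np.array([.82,.43,-.89,.99,-.77,-1.24])]); A=IK(W(-118,40,51)-170*d,q,[g])
j1=np.array(bot.read_state()["joint_pos"])
M=IK(W(-240,-60,400),R.from_euler('z',.3)*R.from_quat([-.2078,.9782,0,0]),[np.array([0,.1,-.3,0,-1.3,0])])
print(M); show(j1,M,5); show(M,A,5)
bot.move_joints(M); s=bot.read_state(); im=bot.camera("wrist"); cv2.imwrite("pics/wM.png",im[:,:,::-1]); pickle.dump(s,open("wM.pkl","wb"))
bot.move_joints(A); s=bot.read_state(); print(s["t"],cab(s["tcp_pos"]))
im=bot.camera("wrist"); cv2.imwrite("pics/wA.png",im[:,:,::-1]); pickle.dump(s,open("wA.pkl","wb"))
E
```

```text
[ 0.55 -0.17 -0.24 -0.   -1.5  -1.4 ]
[-335.91 -709.5   432.69] z_t [-0.  0. -1.] wrist [-335.54 -710.32  791.69]
[-209.43 -535.13  436.81] z_t [-0.  0. -1.] wrist [-208.96 -535.61  795.81]
[-160.27 -350.74  432.78] z_t [-0.  0. -1.] wrist [-159.86 -350.93  791.78]
[-177.34 -185.85  420.51] z_t [-0.  0. -1.] wrist [-177.12 -185.87  779.51]
[-240.  -60.  400.] z_t [-0.  0. -1.] wrist [-240.  -60.  759.]
[-240.  -60.  400.] z_t [-0.  0. -1.] wrist [-240.  -60.  759.]
[-205.95  -30.62  343.32] z_t [-0.   -0.19 -0.98] wrist [-211.31   36.94  695.86]
[-181.05   11.4   290.95] z_t [ 0.05 -0.36 -0.93] wrist [-211.27  137.35  625.77]
[-169.05   65.61  239.45] z_t [ 0.16 -0.48 -0.86] wrist [-240.02  232.44  549.3 ]
[-174.97  127.8   184.96] z_t [ 0.29 -0.54 -0.79] wrist [-295.27  313.22  467.86]
4.525 [-174.61  127.47  185.79]
```

View pics/wM.png

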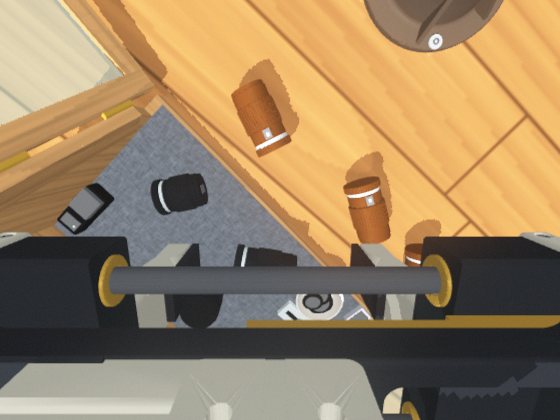

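View pics/wA.png

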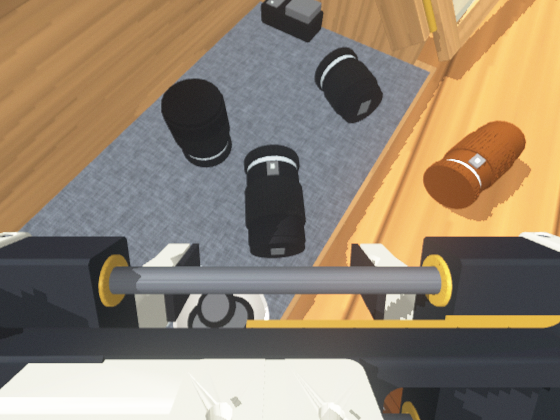

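wA shows the zoom lens centred under the gripper: rear cap top at (271,148), silver ring about (272,158), front edge (277,254), sides at u≈246–305. The standing lens foot is at (211,163), and the prime lens's rear is at (333,62) with its front at (366,115). I'll measure these.

```bash
python3 - <<'E'
from mo import *
im=cv2.imread("pics/wA.png"); s=pickle.load(open("wA.pkl","rb")); C=cam("wrist",s)
f=lambda u,v,z:cab(onz(C,u,v,z))
dark=(im.max(2)<70)
for v in (180,195,210,225,240):
    r=np.where(dark[v,225:330])[0]+225; l,h=r.min(),r.max(); print(v,l,h,"mid z51",f((l+h)/2,v,51),"w",np.linalg.norm(f(l,v,51)-f(h,v,51)))
print("ring z80",f(272,158,80),"front top edge z80",f(277,247,80),"front low",f(277,255,51))
print("rear top z82",f(271,148,82))
print("stand foot front z20",f(211,165,20),"stand top centre z102",f(194,106,102))
print("prime rear z50",f(333,66,50),"front z50",f(366,112,50))
S=pickle.load(open("wM.pkl","rb")); C=cam("wrist",S)
print("M: prime rear",f(158,194,50),"front",f(205,190,50), "zoom ring",f(245,259,70))
print("floor right corner",f(161,107,20),"(-190,-280 expected)","floor edge pt",f(330,268,20))
# top camera, standing lens
C=cam("top"); print("charger FL top/bot",f(100+643/2.4,60+298/2.4,20))
C=cam("scene"); print("scene: stand foot",f(222,250,20),"top",f(220,222,102))
E
```

```text
180 247 298 mid z51 [-101.34   17.74   51.  ] w 57.36830374968972
195 245 302 mid z51 [-112.52   32.97   51.  ] w 62.67699643142049
210 246 303 mid z51 [-123.21   47.52   51.  ] w 61.299782841894604
225 246 303 mid z51 [-132.55   62.02   51.  ] w 59.98255359432373
240 249 304 mid z51 [-143.24   74.8    51.  ] w 56.658958810417204
ring z80 [-95.77   9.66  80.  ] front top edge z80 [-152.22   88.17   80.  ] front low [-152.21   87.86   51.  ]
rear top z82 [-88.84   0.87  82.  ]
stand foot front z20 [-13.58  27.15  20.  ] stand top centre z102 [ -0.51  12.08 102.  ]
prime rear z50 [ -73.69 -176.89   50.  ] front z50 [-146.81 -128.5    50.  ]
M: prime rear [ -78.53 -178.85   50.  ] front [-141.36 -127.99   50.  ] zoom ring [-107.92    3.17   70.  ]
floor right corner [-183.21 -276.     20.  ] (-190,-280 expected) floor edge pt [-194.06  142.56   20.  ]
charger FL top/bot [  -3.13 -236.37   20.  ]
scene: stand foot [ 1.79 27.99 20.  ] top [  8.92   9.17 102.  ]
```

Zoom centre is (-120.5, 44.5) with axis (-0.587, 0.81), and the measured length of 107 matches the given 108. The standing lens is at about (3, 11), on the row. Now I'll grasp the zoom lens.

```bash
python3 - <<'E'
from mo import *
T=np.radians(38); a=D((-.587,.81)); q=lie(a,T,1); d=q.as_matrix()[:,2]
c=W(-120.5,44.5,51)+8*a
j=np.array(bot.read_state()["joint_pos"]); g=IK(c,q,[np.array([.82,.43,-.89,.99,-.77,-1.24])]); print(g,mg(g))
bot.move_gripper(86,18)
bot.line_to(c-120*d,150,q.as_quat()); bot.line_to(c-50*d,150); 
bot.line_to(c,60); s=bot.read_state(); print(s["t"],cab(s["tcp_pos"]),s["contact_force"])
bot.move_gripper(50,18); bot.pause(.3); s=bot.read_state(); print(s["t"],s["width"],s["finger_force"],s["contact_force"])
E
```

```text
[ 0.84  0.42 -0.92  1.03 -0.76 -1.25] 0.10089724144796253
6.8833 [-125.09   51.21   51.19] [-0.35 -0.21 -0.24]
7.7083 61.73649042113425 17.9818457365036 [-1.47  1.2   2.72]
```

```bash
python3 - <<'E'
from mo import *
j=np.array(bot.read_state()["joint_pos"]); T=np.radians(38); a=D((-.587,.81)); q=lie(a,T,1)
u=up(hv(12),T,1); U=IK(W(0,138,88),u,[np.array([-.06,.41,-.78,-2.9,-.53,1.46])]); print("U",U,mg(U))
for P in [(-30,132,105),(-90,126,140),(-120,120,170),(-150,110,220),(-170,110,260)]:
    V=IK(W(*P),u,[U]); print(P,V,V is not None and mg(V))
for P in [(-125,51,150),(-170,50,250),(-200,60,300)]:
    L=IK(W(*P),q,[j]); print("L",P,L,L is not None and mg(L))
    V=IK(W(-120,120,170),u,[U])
    if L is not None and V is not None: show(L,V,9)
E
```

```text
U [-0.05  0.4  -0.75 -2.85 -0.49  1.42] 0.17936465708339622
(-30, 132, 105) [-0.06  0.32 -0.79 -2.82 -0.46  1.39] 0.21222855934909335
(-90, 126, 140) [-0.05  0.16 -0.84 -2.74 -0.36  1.3 ] 0.1783531509944738
(-120, 120, 170) [ 0.01  0.03 -0.76 -2.51 -0.15  1.02] 0.1542359384825299
(-150, 110, 220) None False
(-170, 110, 260) None False
L (-125, 51, 150) [ 0.9   0.28 -0.8   0.79 -0.94 -0.99] 0.21737418317605772
[-125.   51.  150.] z_t [ 0.32 -0.53 -0.79] wrist [-254.7   229.97  432.9 ]
[-207.93  -27.47   85.28] z_t [ 0.01 -0.38 -0.92] wrist [-224.53  108.28  417.2 ]
[-294.92  -37.56   37.76] z_t [-0.15 -0.09 -0.98] wrist [-243.44    1.03  390.94]
[-353.26    3.84   13.79] z_t [-0.14  0.22 -0.97] wrist [-297.54  -70.71  360.52]
[-366.04   68.06   14.66] z_t [ 0.04  0.46 -0.89] wrist [-364.93  -96.34  333.81]
[-333.87  125.99   37.  ] z_t [ 0.29  0.55 -0.78] wrist [-422.06  -78.3   318.73]
[-270.27  157.25   74.52] z_t [ 0.55  0.48 -0.69] wrist [-450.21  -31.02  321.61]
[-193.71  154.17  120.5 ] z_t [ 0.72  0.3  -0.63] wrist [-440.65   23.35  345.86]
[-120.  120.  170.] z_t [ 0.78  0.1  
[... 941 characters left out ...]
 0.32 -0.53 -0.79] wrist [-329.7   238.97  582.9 ]
[-284.08   16.38  187.67] z_t [-0.03 -0.34 -0.94] wrist [-283.78  137.66  525.56]
[-370.17   35.72  117.12] z_t [-0.24 -0.   -0.97] wrist [-284.56   44.52  465.65]
[-419.19   99.04   87.7 ] z_t [-0.24  0.36 -0.9 ] wrist [-321.2   -21.66  411.29]
[-412.24  172.18   90.33] z_t [-0.05  0.63 -0.78] wrist [-374.82  -50.24  369.63]
[-354.6   221.34  111.32] z_t [ 0.26  0.71 -0.65] wrist [-423.6   -41.58  345.83]
[-269.37  226.55  136.96] z_t [ 0.55  0.6  -0.57] wrist [-448.77   -6.96  342.32]
[-184.54  187.57  157.58] z_t [ 0.75  0.36 -0.56] wrist [-439.67   34.54  358.52]
[-120.  120.  170.] z_t [ 0.78  0.1  -0.62] wrist [-396.71   61.18  391.02]
```

```bash
python3 - <<'E'
from mo import *
j=np.array(bot.read_state()["joint_pos"]); T=np.radians(38); a=D((-.587,.81)); q=lie(a,T,1)
u=up(hv(12),T,1); U=IK(W(0,138,88),u,[np.array([-.06,.41,-.78,-2.9,-.53,1.46])])
V=IK(W(-90,126,140),u,[U]); L=IK(W(-170,50,250),q,[j])
M1=np.array([.45,-.1,-.3,-.9,-.8,.0]); M2=np.array([.1,0.,-.55,-2.1,-.6,.8])
print("L-M1");show(L,M1,6);print("M1-M2");show(M1,M2,6);print("M2-V");show(M2,V,5)
E
```

```text
L-M1
[-170.   50.  250.] z_t [ 0.32 -0.53 -0.79] wrist [-299.7   228.97  532.9 ]
[-208.04   33.23  210.22] z_t [ 0.1  -0.33 -0.94] wrist [-255.02  148.53  546.94]
[-239.79   62.16  192.  ] z_t [-0.01 -0.03 -1.  ] wrist [-237.05   74.13  550.79]
[-249.41  121.86  206.43] z_t [-0.    0.3  -0.96] wrist [-239.12   16.34  549.42]
[-230.93  191.1   259.54] z_t [ 0.11  0.58 -0.81] wrist [-252.42  -19.55  549.44]
[-188.73  248.6   351.32] z_t [ 0.29  0.76 -0.58] wrist [-268.77  -33.88  557.91]
M1-M2
[-188.73  248.6   351.32] z_t [ 0.29  0.76 -0.58] wrist [-268.77  -33.88  557.91]
[-194.22  270.38  337.8 ] z_t [ 0.35  0.81 -0.47] wrist [-292.32  -30.81  506.74]
[-186.02  286.31  334.76] z_t [ 0.44  0.82 -0.37] wrist [-316.94  -20.66  467.08]
[-164.18  292.57  338.28] z_t [ 0.56  0.78 -0.28] wrist [-338.34   -4.64  439.36]
[-130.72  285.77  344.35] z_t [ 0.68  0.7  -0.22] wrist [-352.77   14.89  423.09]
[-89.32 263.49 349.26] z_t [ 0.8   0.57 -0.19] wrist [-357.5    34.6   416.89]
M2-V
[-89.32 263.49 349.26] z_t [ 0.8   0.57 -0.19] wrist [-357.5    34.6   416.89]
[-75.48 234.11 300.45] z_t [ 0.85  0.45 -0.27] wrist [-365.75   46.59  397.72]
[-69.86 200.04 248.29] z_t [ 0.87  0.33 -0.38] wrist [-370.15   56.61  382.95]
[-74.33 163.27 194.18] z_t [ 0.85  0.2  -0.49] wrist [-370.38   63.76  371.19]
[-90. 126. 140.] z_t [ 0.78  0.1  -0.62] wrist [-366.71   67.18  361.02]
```

```bash
python3 - <<'E'
from mo import *
j=np.array(bot.read_state()["joint_pos"]); T=np.radians(38); a=D((-.587,.81)); q=lie(a,T,1)
u=up(hv(12),T,1); U=IK(W(0,138,88),u,[np.array([-.06,.41,-.78,-2.9,-.53,1.46])])
V=IK(W(-90,126,140),u,[U])
M1=np.array([.45,-.1,-.35,-.9,-.75,.0]); M2=np.array([.0,-.05,-.73,-2.2,-.5,.9])
print("M1-M2");show(M1,M2,6);print("M2-V");show(M2,V,6)
bot.line_to(W(-125,51,110),100); s=bot.read_state(); print(s["width"],s["contact_force"])
bot.line_to(W(-170,50,250),200); L=np.array(bot.read_state()["joint_pos"])
print("L-M1");show(L,M1,6)
pickle.dump((M1,M2,V,U),open("zoom.pkl","wb"))
E
```

```text
M1-M2
[-191.26  235.39  324.61] z_t [ 0.31  0.74 -0.59] wrist [-279.5   -40.28  536.98]
[-201.57  243.92  301.26] z_t [ 0.39  0.78 -0.5 ] wrist [-316.15  -46.19  478.98]
[-197.71  246.69  288.67] z_t [ 0.5   0.76 -0.41] wrist [-354.35  -41.03  435.51]
[-180.83  239.09  281.93] z_t [ 0.64  0.69 -0.35] wrist [-387.69  -26.45  406.75]
[-154.75  217.5   276.36] z_t [ 0.76  0.56 -0.32] wrist [-410.86   -6.15  391.54]
[-125.19  180.2   268.14] z_t [ 0.86  0.39 -0.33] wrist [-420.56   14.7   387.48]
M2-V
[-125.19  180.2   268.14] z_t [ 0.86  0.39 -0.33] wrist [-420.56   14.7   387.48]
[-114.03  172.76  245.52] z_t [ 0.87  0.33 -0.38] wrist [-413.34   28.66  381.64]
[-104.57  163.35  221.23] z_t [ 0.86  0.27 -0.43] wrist [-404.3    41.1   376.47]
[-97.2  152.23 195.4 ] z_t [ 0.85  0.21 -0.49] wrist [-393.44   51.8   371.57]
[-92.25 139.68 168.24] z_t [ 0.82  0.15 -0.55] wrist [-380.86   60.55  366.54]
[-90. 126. 140.] z_t [ 0.78  0.1  -0.62] wrist [-366.71   67.18  361.02]
61.420066007892984 [-0.55 -0.42 -4.01]
L-M1
[-170.29   49.45  248.89] z_t [ 0.32 -0.53 -0.79] wrist [-299.59  228.77  531.74]
[-210.1    30.99  205.28] z_t [ 0.1  -0.33 -0.94] wrist [-256.34  146.25  542.12]
[-243.27   57.97  183.59] z_t [-0.01 -0.03 -1.  ] wrist [-240.24   70.11  542.37]
[-253.67  115.15  193.87] z_t [ 0.    0.29 -0.96] wrist [-244.66   10.93  537.3 ]
[-235.01  181.28  241.13] z_t [ 0.12  0.57 -0.81] wrist [-260.62  -25.85  533.23]
[-191.26  235.39  324.61] z_t [ 0.31  0.74 -0.59] wrist [-279.5   -40.28  536.98]
```

```bash
python3 - <<'E'
from mo import *
M1,M2,V,U=pickle.load(open("zoom.pkl","rb"))
for k in (M1,M2,V): bot.move_joints(k)
bot.pause(.2); s=bot.read_state(); print(s["t"],s["width"],s["contact_force"],s["moment"],cab(s["tcp_pos"]))
pickle.dump(s,open("wV.pkl","wb"))
a=bot.camera("wrist"); b=bot.camera("top")
cv2.imwrite("pics/V.png",np.hstack([a,b])[::1,::1,::-1][:, :]) ; im=cv2.imread("pics/V.png"); cv2.imwrite("pics/V.png",np.hstack([im[0:420,80:480],im[60:280,560+130:560+430].repeat(1,0).repeat(1,1) if 0 else cv2.resize(im[60:280,560+130:560+430],(400,293)).copy() if 0 else cv2.copyMakeBorder(cv2.resize(im[60:280,560+130:560+430],(400,293)),0,127,0,0,0)]))
E
```

```text
12.7083 61.88572427684422 [-0.21 -0.63 -2.97] [-0.52  3.77  0.05] [-89.63 126.53 141.79]
```

View pics/V.png

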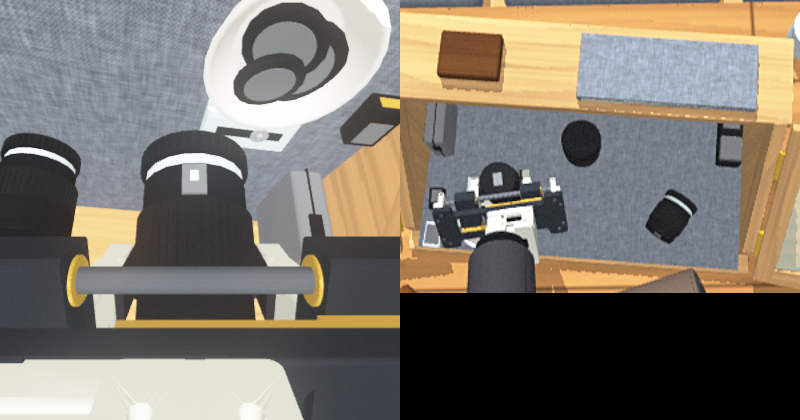

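The wrist view shows the zoom lens upright in the fingers, rear cap down. The dish, plate and filter box are untouched. I'll insert it and set it down gently.

```bash
cat >> mo.py <<'E'
def setdown(x,y,z0,zmin,df=4):
    f0=np.mean([bot.read_state()["contact_force"][2] for _ in range(3)]); z=z0
    while z>zmin:
        z-=1; bot.line_to(W(x,y,z),25); bot.pause(.05); s=bot.read_state(); f=s["contact_force"]
        if f[2]-f0>df: break
    print("down z",z,cab(s["tcp_pos"]),"f",f,"f0",f0,"w",s["width"],s["t"]); return z
E
python3 - <<'E'
from mo import *
bot.line_to(W(-40,135,110),120); bot.line_to(W(1,138,96),80); bot.line_to(W(1,138,88),40); bot.pause(.2)
s=bot.read_state(); print(s["t"],s["contact_force"],cab(s["tcp_pos"]))
setdown(1,138,88,74)
E
```

```text
14.6917 [ 0.32 -0.71 -4.77] [  0.71 137.99  87.8 ]
down z 87 [  1.62 138.09  87.68] f [-0.28  0.29  0.11] f0 -4.769028781209644 w 61.540216579729226 14.9917
```

```bash
python3 - <<'E'
from mo import *
def rd():
    F=[];
    for _ in range(5): bot.pause(.04); s=bot.read_state(); F.append(s["contact_force"][2])
    return np.mean(F),np.std(F),cab(s["tcp_pos"])[2],s["moment"],s["width"]
print(rd()); bot.line_to(W(1,138,86),25); print(rd())
im=bot.camera("wrist"); cv2.imwrite("pics/w2.png",im[:,:,::-1])
E
```

```text
(np.float64(0.31364671845204334), np.float64(0.6745567116585663), np.float64(87.66708214202819), array([-0.17,  2.3 ,  0.07]), 62.01175298855455)
(np.float64(7.342869755006935), np.float64(0.3404263081559971), np.float64(87.50457059972943), array([-0.3 ,  1.35, -0.38]), 61.34216245821327)
```

```bash
python3 - <<'E'
from mo import *
bot.line_to(W(1,138,86.8),20); bot.move_gripper(78); bot.pause(.3)
s=bot.read_state(); print(s["t"],s["width"],s["finger_force"],s["contact_force"])
u=R.from_quat(s["eef_rot"]); d=u.as_matrix()[:,2]; p=W(1,138,87)
bot.line_to(p-60*d,70); bot.line_to(p-130*d,150)
s=bot.read_state(); print(s["t"],cab(s["tcp_pos"]),s["joint_pos"]); pickle.dump(s,open("wR.pkl","wb"))
im=bot.camera("wrist"); cv2.imwrite("pics/w3.png",im[:,:,::-1])
E
```

```text
16.8083 78.05713625290414 0.0 [-0.74  0.23 -0.26]
18.4917 [-99.09 117.17 167.29] [ 0.01  0.06 -0.72 -2.47 -0.15  0.97]
```

View pics/w3.png

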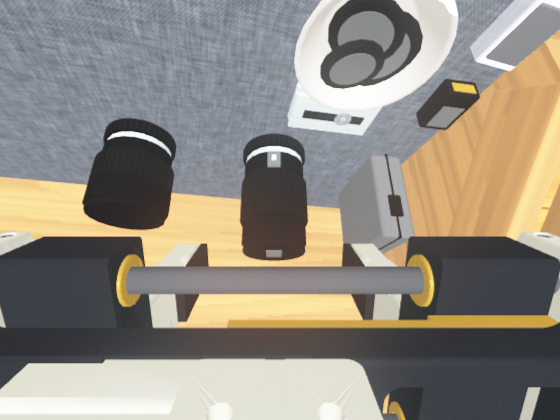

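The zoom lens stands at (274,137–255), with the standing lens at (137,121–225). Everything else is in place. Next I'll plan the prime lens.

```bash
python3 - <<'E'
from mo import *
C=cam("wrist",pickle.load(open("wR.pkl","rb"))); f=lambda u,v,z:cab(onz(C,u,v,z))
print("foot fronts",f(141,121,20),f(274,136,20))
a=D((-.81,.59))
for t in (14,17,20):
  T=np.radians(t)
  for phi in (5,10):
    rp=R.from_rotvec(np.radians(phi)*a); q=rp*lie(a,T,-1); d=q.as_matrix()[:,2]
    c=W(-110,-153,50)+1*a-4*d
    sd=[np.array([.33,.3,-.9,.7,-.5,k]) for k in (2.9,-3)]+[np.array([.33,.3,-.9,.5,-.6,2.9])]
    for s,qq in ((-1,q),(1,rp*lie(a,T,1))):
      sd=[np.array([.33,.3,-.9,.7,-.5,k]) for k in ((2.9,-3) if s<0 else (-.1,))]
      for g in fk.ik(c,qq.as_matrix(),m,sd):
        P=IK(c-90*qq.as_matrix()[:,2],qq,[g]); Lf=IK(c+np.array([0,0,90]),qq,[g])
        print("L",t,phi,s,g,"%.2f"%mg(g),"pre",P is not None and mg(P),"lift",Lf is not None and mg(Lf),"y_t tilt",qq.as_matrix()[2,1])
  for hd in (0,6,12):
    for s in (1,-1):
      U=IK(W(0,-118,62),up(hv(hd),T,s),[np.array([-.65,.68,-.85,-2.5,-1.2,1.5*s]),np.array([-.65,.7,-.8,-2.4,-1.2,1.2*s])])
      if U is not None:
        V=[IK(W(*p),up(hv(hd),T,s),[U]) for p in ((-50,-122,110),(-90,-125,120),(-120,-128,150))]
        print("U",t,hd,s,U,"%.2f"%mg(U),[v is not None and round(mg(v),2) for v in V])
E
```

```text
foot fronts [-20.54  11.74  20.  ] [-24.75 132.47  20.  ]
L 14 5 1 [ 0.33  0.27 -0.87  0.62 -0.45 -0.03] 0.15 pre 0.28183445696799514 lift 0.3079406803768252 y_t tilt 0.08715574274765822
L 14 10 1 [ 0.37  0.31 -0.82  0.59 -0.55 -0.02] 0.20 pre 0.32608577519696624 lift 0.3376174416147125 y_t tilt 0.1736481776669304
U 14 0 1 [-0.67  0.92 -0.95 -2.58 -1.58  1.73] 0.07 [False, False, False]
U 14 0 -1 [-0.67  0.92 -0.95 -2.58 -1.58 -1.41] 0.07 [False, False, False]
U 14 6 1 [-0.72  0.87 -0.86 -2.43 -1.45  1.68] 0.16 [np.float64(0.07), False, False]
U 14 6 -1 [-0.72  0.87 -0.86 -2.43 -1.45 -1.46] 0.16 [np.float64(0.07), False, False]
U 14 12 1 [-0.74  0.82 -0.77 -2.29 -1.34  1.59] 0.25 [np.float64(0.16), np.float64(0.1), np.float64(0.08)]
U 14 12 -1 [-0.74  0.82 -0.77 -2.29 -1.34 -1.55] 0.25 [np.float64(0.16), np.float64(0.1), np.float64(0.08)]
L 17 5 -1 [ 0.3   0.26 -0.96  0.86 -0.4   2.9 ] 0.06 pre False lift False y_t tilt -0.08715574274765817
L 17 5 1 [ 0.3   0.26 -0.96  0.86 -0.4  -0.24] 0.06 pre 0.20725460555468767 lift 0.23994090939241242 y_t tilt 0.08715574274765817
L 17 10 -1 [ 0.
[... 907 characters left out ...]
97  0.96 -0.48 -0.35] 0.05 pre 0.18900380712812004 lift 0.21164014370882478 y_t tilt 0.1736481776669304
U 20 0 1 [-0.65  0.77 -0.94 -2.6  -1.34  1.65] 0.08 [np.float64(0.0), False, False]
U 20 0 -1 [-0.65  0.77 -0.94 -2.6  -1.34 -1.5 ] 0.08 [np.float64(0.0), False, False]
U 20 6 1 [-0.69  0.73 -0.85 -2.43 -1.23  1.58] 0.17 [np.float64(0.1), np.float64(0.04), np.float64(0.04)]
U 20 6 -1 [-0.69  0.73 -0.85 -2.43 -1.23 -1.57] 0.17 [np.float64(0.1), np.float64(0.04), np.float64(0.04)]
U 20 12 1 [-0.71  0.69 -0.76 -2.28 -1.14  1.47] 0.26 [np.float64(0.2), np.float64(0.14), np.float64(0.14)]
U 20 12 -1 [-0.71  0.69 -0.76 -2.28 -1.14 -1.67] 0.26 [np.float64(0.2), np.float64(0.14), np.float64(0.14)]
```

The prime lens lies too close to the arm for a steep enough tilt. I'll first pick it up vertically and lay it down again at a better spot and heading, then re-grasp it to stand it up. First, a search for that spot.

```bash
cat > p4.py <<'E'
from mo import *
res=[]
for (x,y) in ((-85,-90),(-85,-130),(-105,-90),(-105,-60)):
  for yaw in (100,120,140,160,180,200):
    a=D((np.cos(np.radians(yaw)),np.sin(np.radians(yaw))))
    for t in (30,37):
      q=lie(a,np.radians(t),1)
      sd=[np.array([.6,.4,-.8,.9,-.7,-1.2]),np.array([.3,.3,-.8,.4,-.4,0]),np.array([-.3,.4,-.8,-2.,-.6,1])]
      for g in fk.ik(W(x,y,50)+4*a,q.as_matrix(),m,sd):
        L=IK(W(x,y,140)+4*a,q,[g])
        if mg(g)>.1 and L is not None: res.append((mg(g),x,y,yaw,t,g))
for r in sorted(res,key=lambda r:-r[0])[:14]: print("%.2f"%r[0],*r[1:])
E
timeout 300 python3 p4.py
```

```text
0.28 -85 -90 100 30 [ 0.55  0.44 -0.74  0.69 -0.77 -1.06]
0.28 -105 -60 100 30 [ 0.63  0.43 -0.74  0.64 -0.8  -1.09]
0.27 -105 -60 100 37 [ 0.67  0.48 -0.75  0.71 -0.87 -1.2 ]
0.27 -85 -90 100 37 [ 0.59  0.48 -0.75  0.78 -0.85 -1.18]
0.24 -105 -90 100 30 [ 0.58  0.42 -0.78  0.69 -0.77 -1.09]
0.23 -85 -130 100 30 [ 0.48  0.42 -0.79  0.76 -0.73 -1.06]
0.23 -105 -90 100 37 [ 0.62  0.46 -0.79  0.77 -0.84 -1.21]
0.21 -85 -130 100 37 [ 0.52  0.46 -0.81  0.86 -0.81 -1.19]
0.21 -85 -130 200 37 [-0.02  0.24 -0.58 -0.95 -0.21  2.74]
```

```bash
python3 - <<'E'
from mo import *
M1,M2,V,U=pickle.load(open("zoom.pkl","rb"))
j=np.array(bot.read_state()["joint_pos"]); a=D((-.81,.59)); q=lie(a,0,1)
c=W(-111,-152,52)
g=IK(c,q,[np.array([.21,.35,-.53,0,-.7,.63])]); P=IK(W(-111,-152,190),q,[g]); print(g,P,mg(g),mg(P))
N1=np.array([.2,-.1,-.5,-1.3,-.7,.4])
print("j-M2");show(j,M2,4);print("M2-N1");show(M2,N1,5);print("N1-P");show(N1,P,7)
# twist and put down
b=D((np.cos(np.radians(108)),np.sin(np.radians(108)))); q2=lie(b,0,1)
for z in (75,52): G=IK(W(-105,-95,z),q2,[g]); print(z,G,mg(G))
q3=lie(b,np.radians(37),1); d3=q3.as_matrix()[:,2]
for k in (0,80): G=IK(W(-105,-95,50)+4*b-k*d3,q3,[np.array([.6,.46,-.79,.77,-.84,-1.2])]); print(k,G,mg(G),cab(W(-105,-95,50)+4*b-k*d3))
E
```

```text
[ 0.22  0.34 -0.53  0.   -0.7   0.64] [ 0.22  0.17 -0.38  0.   -1.02  0.64] 0.48501815973981255 0.640378431895013
j-M2
[-99.24 116.95 166.55] z_t [ 0.78  0.1  -0.62] wrist [-375.77   58.05  387.78]
[-98.81 136.51 201.8 ] z_t [ 0.84  0.18 -0.52] wrist [-391.76   44.5   387.79]
[-107.46  158.03  236.12] z_t [ 0.86  0.28 -0.42] wrist [-406.69   30.02  387.63]
[-125.19  180.2   268.14] z_t [ 0.86  0.39 -0.33] wrist [-420.56   14.7   387.48]
M2-N1
[-125.19  180.2   268.14] z_t [ 0.86  0.39 -0.33] wrist [-420.56   14.7   387.48]
[-147.18  200.73  274.19] z_t [ 0.79  0.52 -0.32] wrist [-413.97  -10.26  389.03]
[-167.28  209.9   277.05] z_t [ 0.7   0.63 -0.34] wrist [-398.1   -36.83  398.4 ]
[-182.15  207.66  278.92] z_t [ 0.6   0.7  -0.39] wrist [-374.45  -62.12  417.22]
[-189.11  194.93  282.62] z_t [ 0.5   0.73 -0.46] wrist [-345.42  -83.6   446.53]
N1-P
[-189.11  194.93  282.62] z_t [ 0.5   0.73 -0.46] wrist [-345.42  -83.6   446.53]
[-190.01  149.92  241.03] z_t [ 0.4   0.7  -0.59] wrist [-311.06 -112.67  453.8 ]
[-186.79   96.28  207.73] z_t [ 0.3   0.62 -0.72] wrist [-273.92 -136.37  466.88]
[-178.18   36.19  184.78] z_t [ 0.2   0.51 -0.83] wrist [-234.53 -153.16  484.53]
[-163.1   -27.53  173.69] z_t [ 0.12  0.37 -0.92] wrist [-193.63 -161.82  505.23]
[-140.81  -91.5   175.39] z_t [ 0.05  0.19 -0.98] wrist [-152.11 -161.56  527.3 ]
[-111. -152.  190.] z_t [ 0. -0. -1.] wrist [-111. -152.  549.]
75 [ 0.32  0.31 -0.5  -0.   -0.76 -0.09] 0.5182687560012919
52 [ 0.32  0.34 -0.52  0.   -0.7  -0.09] 0.49708038122176945
0 [ 0.59  0.42 -0.9   0.95 -0.76 -1.23] 0.12118039557316995 [-106.24  -91.2    50.  ]
80 [ 0.74  0.34 -0.79  0.71 -0.93 -1.09] 0.23359717954809167 [-121.11  -45.41  113.89]
```

```bash
python3 - <<'E'
from mo import *
M1,M2,V,U=pickle.load(open("zoom.pkl","rb"))
a=D((-.81,.59)); q=lie(a,0,1)
P=IK(W(-111,-152,190),q,[np.array([.22,.17,-.38,0,-1.02,.64])])
for k in (M2,np.array([.2,-.1,-.5,-1.3,-.7,.4]),P): bot.move_joints(k)
bot.move_gripper(86,16)
s=bot.read_state(); print(s["t"],cab(s["tcp_pos"])); pickle.dump(s,open("wP.pkl","wb"))
im=bot.camera("wrist"); cv2.imwrite("pics/wP.png",im[:,:,::-1])
E
```

```text
21.775 [-111.03 -151.92  190.11]
```

View pics/wP.png

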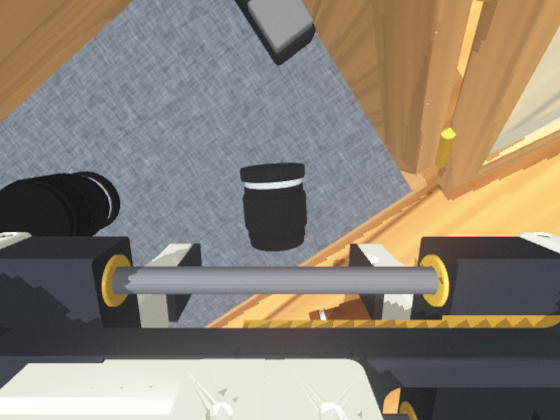

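The prime lens lies between the fingers: rear cap centre about (272,166), front edge about (277,248), sides 243–306, with very little yaw error. I'll measure it and pick it up.

```bash
python3 - <<'E'
from mo import *
im=cv2.imread("pics/wP.png"); s=pickle.load(open("wP.pkl","rb")); C=cam("wrist",s); f=lambda u,v,z:cab(onz(C,u,v,z))
dark=(im.max(2)<75); mids=[]
for v in (198,206,214,222,230):
    r=np.where(dark[v,225:330])[0]+225; l,h=r.min(),r.max(); mids.append(f((l+h)/2,v,50)); print(v,l,h,mids[-1],"w",np.linalg.norm(f(l,v,50)-f(h,v,50)))
print("rear z70",f(272,164,65),"front z50",f(277,249,50),"front top z75",f(277,240,75))
dd=np.polyfit([p[0] for p in mids],[p[1] for p in mids],1); print("slope",dd)
print("floor corner (-190,-280)",f(410,190,20))
E
```

```text
198 243 305 [-102.65 -157.47   50.  ] w 60.571987345145516
206 244 305 [-109.43 -153.14   50.  ] w 60.026065703820784
214 245 305 [-116.3  -148.74   50.  ] w 59.47218931698004
222 246 306 [-123.57 -144.67   50.  ] w 59.90860359019421
230 249 304 [-130.65 -140.15   50.  ] w 55.32223410209575
rear z70 [ -73.97 -176.25   65.  ] front z50 [-147.48 -128.55   50.  ] front top z75 [-132.1  -139.49   75.  ]
slope [  -0.61 -220.45]
floor corner (-190,-280) [-186.62 -276.9    20.  ]
```

```bash
python3 - <<'E'
from mo import *
a=D((-.854,.52)); q=lie(a,0,1); c=W(-106.5,-155.5,52)+4*a
bot.line_to(c+[0,0,60],150,q.as_quat()); bot.line_to(c,80); bot.pause(.1); print(bot.read_state()["contact_force"])
bot.move_gripper(50,16); bot.pause(.2); s=bot.read_state(); print(s["t"],s["width"],s["finger_force"],cab(s["tcp_pos"]))
b=D((np.cos(np.radians(102)),np.sin(np.radians(102)))); q2=lie(b,0,1); e=W(-97,-88,52)+4*b
bot.line_to(c+[0,0,22],60); s=bot.read_state(); print("lift",s["contact_force"],s["width"])
bot.line_to(e+[0,0,22],60,q2.as_quat()); bot.line_to(e+[0,0,3],50)
e2=e.copy()
for z in (54,53,52,51):
    e2[2]=z; bot.line_to(e2,20); bot.pause(.15); s=bot.read_state(); print(z,cab(s["tcp_pos"])[2],s["contact_force"][2],s["t"])
    if s["contact_force"][2]>2: break
E
```

```text
[-0.73 -0.59 -0.11]
24.2417 59.45205819340617 15.986886620521545 [-109.75 -153.32   52.1 ]
lift [-0.16 -0.07 -3.35] 59.8576913562276
54 54.18900074453734 -2.9439083242761384 27.0167
53 52.993474795248744 -2.225436535222655 27.4167
52 52.13343791730285 -0.1840899846211994 27.8167
51 52.013645785610265 8.884402963513878 28.2167
```

```bash
python3 - <<'E'
from mo import *
b=D((np.cos(np.radians(102)),np.sin(np.radians(102)))); c0=W(-97,-88,50)+4*b
T=np.radians(37); q3=lie(b,T,1); d=q3.as_matrix()[:,2]
g=IK(c0,q3,[np.array([.62,.46,-.79,.77,-.84,-1.21])]); L=IK(c0+[0,0,100],q3,[g]); print(g,mg(g),mg(L))
for P in [(-170,-80,250),(-150,-60,220)]:
    K=IK(W(*P),q3,[g]); print("K",P,K,K is not None and mg(K))
for hd in (-6,0,6):
    u=up(hv(hd),T,1); U=IK(W(2,-118,62),u,[np.array([-.5,.39,-.7,-2.4,-.49,1.16])]); 
    for P in [(-40,-120,85),(-80,-122,120),(-110,-125,150)]:
        V=IK(W(*P),u,[U]); print(hd,P,U,mg(U),V,V is not None and mg(V))
p=c0.copy(); p[2]=51.9
bot.line_to(p,20); bot.move_gripper(86); bot.pause(.2); s=bot.read_state(); print(s["t"],s["contact_force"])
p[2]=150; bot.line_to(p,150)
bot.line_to(c0-100*d,150,q3.as_quat()); s=bot.read_state(); print(s["t"],cab(s["tcp_pos"]))
pickle.dump(s,open("wQ.pkl","wb")); im=bot.camera("wrist"); cv2.imwrite("pics/wQ.png",im[:,:,::-1])
E
```

```text
[ 0.61  0.46 -0.8   0.81 -0.83 -1.2 ] 0.22008634059790322 0.32993443600866
K (-170, -80, 250) [ 0.78  0.12 -0.67  0.52 -1.26 -0.94] 0.35474768128093936
K (-150, -60, 220) [ 0.78  0.19 -0.65  0.54 -1.21 -0.97] 0.366684467140024
-6 (-40, -120, 85) [-0.51  0.43 -0.83 -2.71 -0.64  1.41] 0.1872719720274888 [-0.55  0.33 -0.87 -2.62 -0.59  1.34] 0.14710824953448132
-6 (-80, -122, 120) [-0.51  0.43 -0.83 -2.71 -0.64  1.41] 0.1872719720274888 [-0.53  0.15 -0.84 -2.41 -0.41  1.09] 0.18455007311591287
-6 (-110, -125, 150) [-0.51  0.43 -0.83 -2.71 -0.64  1.41] 0.1872719720274888 [-0.36 -0.   -0.73 -2.05 -0.15  0.59] 0.15137760546263518
0 (-40, -120, 85) [-0.52  0.41 -0.73 -2.46 -0.55  1.23] 0.29429261589290134 [-0.53  0.3  -0.76 -2.35 -0.5   1.12] 0.2616249500702731
0 (-80, -122, 120) [-0.52  0.41 -0.73 -2.46 -0.55  1.23] 0.29429261589290134 [-0.46  0.13 -0.72 -2.1  -0.34  0.78] 0.2976038304531029
0 (-110, -125, 150) [-0.52  0.41 -0.73 -2.46 -0.55  1.23] 0.29429261589290134 [-0.19 -0.01 -0.67 -1.67 -0.08  0.16] 0.08356064591828807
6 (-40, -120, 85) [-0.49  0.39 -0.62 -2.2  -0.49  1.01] 0.39817552446217186 [-0.49  0.29 -0.66 -2.09 -0.46  0.89] 0.35797730558024066
6 (-80, -122, 120) [-0.49  0.39 -0.62 -2.2  -0.49  1.01] 0.39817552446217186 [-0.4   0.13 -0.66 -1.85 -0.35  0.56] 0.34557971345702243
6 (-110, -125, 150) [-0.49  0.39 -0.62 -2.2  -0.49  1.01] 0.39817552446217186 [-0.21 -0.   -0.66 -1.54 -0.18  0.11] 0.18494172052785557
29.35 [-0.23 -0.49 -0.68]
31.125 [-110.56  -25.61  129.46]
```

View pics/wQ.png

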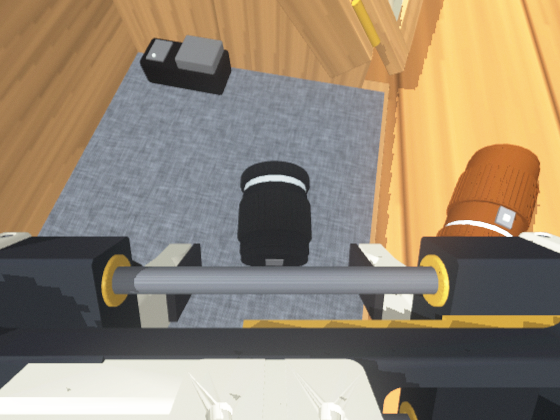

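The prime lens lies still at (275,165–265), centred between the fingers. I'll grasp, lift and check the transit.

```bash
python3 - <<'E'
from mo import *
b=D((np.cos(np.radians(102)),np.sin(np.radians(102)))); c0=W(-97,-88,50)+4*b
T=np.radians(37); q3=lie(b,T,1); u=up(hv(0),T,1)
bot.line_to(c0,70); bot.pause(.1); print(bot.read_state()["contact_force"])
bot.move_gripper(48,17); bot.pause(.3); s=bot.read_state(); print(s["t"],s["width"],s["finger_force"],cab(s["tcp_pos"]))
bot.line_to(c0+[0,0,60],90); bot.line_to(W(-150,-60,220),180); s=bot.read_state(); print(s["t"],s["width"],s["contact_force"])
K=np.array(s["joint_pos"]); U=IK(W(2,-118,62),u,[np.array([-.52,.41,-.73,-2.46,-.55,1.23])]); V=IK(W(-80,-122,120),u,[U])
M1=np.array([.1,-.1,-.38,-.9,-.75,.0]); M2=np.array([-.4,-.06,-.66,-1.9,-.5,.55])
print("K-M1");show(K,M1,6);print("M1-M2");show(M1,M2,5);print("M2-V");show(M2,V,5)
pickle.dump((M1,M2,V,U),open("prime.pkl","wb"))
E
```

```text
[-0.97  0.31 -1.08]
33.7 59.71995760339271 16.97975903749466 [-97.79 -84.03  50.05]
35.3583 59.75385500458611 [-0.03 -0.51 -3.12]
K-M1
[-150.3   -60.31  219.19] z_t [ 0.07 -0.6  -0.8 ] wrist [-194.91  151.17  505.83]
[-194.02  -74.01  181.19] z_t [-0.07 -0.33 -0.94] wrist [-178.11   46.66  518.93]
[-216.91  -48.5   164.82] z_t [-0.08 -0.01 -1.  ] wrist [-188.54  -43.42  522.66]
[-208.34   -4.13  178.5 ] z_t [ 0.05  0.29 -0.95] wrist [-216.34 -110.74  521.21]
[-169.5    36.82  225.99] z_t [ 0.27  0.51 -0.82] wrist [-250.73 -152.53  519.98]
[-111.64   56.38  305.96] z_t [ 0.53  0.59 -0.61] wrist [-282.69 -171.12  524.74]
M1-M2
[-111.64   56.38  305.96] z_t [ 0.53  0.59 -0.61] wrist [-282.69 -171.12  524.74]
[-106.9    45.23  285.85] z_t [ 0.65  0.56 -0.51] wrist [-320.42 -176.42  470.68]
[-93.84  22.2  273.59] z_t [ 0.77  0.47 -0.44] wrist [-354.54 -168.8   429.9 ]
[-77.4  -15.77 264.8 ] z_t [ 0.87  0.31 -0.38] wrist [-379.34 -152.66  402.55]
[-64.01 -68.92 255.69] z_t [ 0.92  0.1  -0.37] wrist [-391.43 -134.21  387.66]
M2-V
[-64.01 -68.92 255.69] z_t [ 0.92  0.1  -0.37] wrist [-391.43 -134.21  387.66]
[-62.99 -83.57 222.35] z_t [ 0.9   0.05 -0.42] wrist [-384.85 -130.8   374.19]
[-65.3  -97.48 188.4 ] z_t [ 0.88  0.01 -0.48] wrist [-378.58 -127.61  361.12]
[ -70.98 -110.38  154.17] z_t [ 0.84 -0.03 -0.54] wrist [-372.55 -124.67  348.42]
[ -80. -122.  120.] z_t [ 0.8  -0.07 -0.6 ] wrist [-366.71 -122.    336.05]
```

```bash
python3 - <<'E'
from mo import *
M1,M2,V,U=pickle.load(open("prime.pkl","rb"))
M1=M1+[0,-.07,0,0,0,0]; M2=np.array([-.4,-.1,-.76,-1.9,-.5,.55])
p2=[cab(fk.fk(M2+(V-M2)*k,m)[0]) for k in (0,.25,.5,.75)]; p1=[cab(fk.fk(M1+(M2-M1)*k,m)[0]) for k in (0,.25,.5,.75)]
print(np.array(p1),np.array(p2)); assert max(p[0] for p in p1+p2)<-70 and min(p[2] for p in p1+p2)>125
for k in (M1,M2,V): bot.move_joints(k)
bot.pause(.2); s=bot.read_state(); print(s["t"],s["width"],s["contact_force"],cab(s["tcp_pos"]))
bot.line_to(W(-40,-120,85),100); bot.line_to(W(2,-118,74),80); bot.pause(.3)
F=[];
for _ in range(5): bot.pause(.03); F.append(bot.read_state()["contact_force"][2])
f0=np.mean(F); z=74; print("f0",f0,bot.read_state()["t"])
while z>52:
    z-=1; bot.line_to(W(2,-118,z),25); F=[]
    for _ in range(3): bot.pause(.02); F.append(bot.read_state()["contact_force"][2])
    if np.mean(F)-f0>4: break
s=bot.read_state(); print(z,cab(s["tcp_pos"]),np.mean(F),s["width"],s["t"])
E
```

```text
[[-120.33   54.73  344.48]
 [-125.41   44.08  304.12]
 [-124.05   24.1   272.99]
 [-119.99   -7.68  246.42]] [[-118.83  -51.19  220.46]
 [-105.22  -69.24  197.94]
 [ -94.14  -87.23  173.55]
 [ -85.7  -104.91  147.49]]
38.375 59.58128393273258 [-0.37  0.19 -2.9 ] [ -79.96 -121.36  121.53]
f0 -3.1742101739381736 40.2167
59 [   2.52 -117.75   60.17] 6.7367364708770054 59.92000719071333 44.7167
```

```bash
python3 - <<'E'
from mo import *
bot.line_to(W(2,-118,59.7),20); bot.pause(.2); print(bot.read_state()["contact_force"])
bot.move_gripper(77); bot.pause(.3); s=bot.read_state(); print(s["t"],s["width"],s["finger_force"],s["contact_force"])
d=R.from_quat(s["eef_rot"]).as_matrix()[:,2]; p=W(2,-118,60)
bot.line_to(p-60*d,70); bot.line_to(p-110*d,150)
s=bot.read_state(); print(s["t"],cab(s["tcp_pos"])); pickle.dump(s,open("wE.pkl","wb"))
im=bot.camera("wrist"); t=bot.camera("top")
cv2.imwrite("pics/top9.png",t[:,:,::-1]); w=cv2.resize(im[:330],(400,236)); tt=cv2.resize(t[60:280,110:430],(400,275))
cv2.imwrite("pics/end.png",np.vstack([w,tt])[:,:,::-1])
E
```

```text
[-2.17  0.82  5.55]
46.0333 76.92563371539663 0.0 [-0.57 -0.41  0.62]
47.525 [ -85.25 -117.31  126.6 ]
```

View pics/end.png

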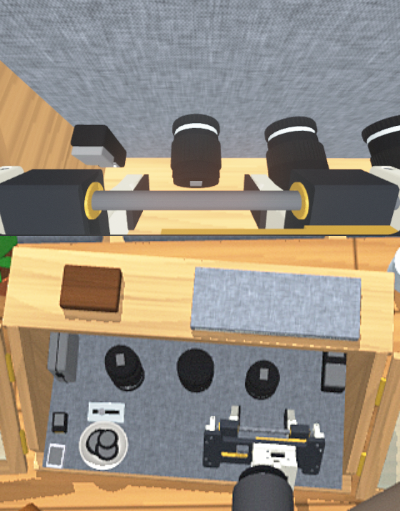

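Both lenses stand in line with the third, and nothing else has moved. I'll retract clear of the cabinet and hand in.

```bash
python3 - <<'E'
from mo import *
bot.move_joints(np.array([-.4,-.1,-.76,-1.9,-.5,.55])); bot.move_joints(np.array([.1,-.35,-.38,-.9,-.9,0]))
bot.pause(.3); s=bot.read_state(); print(s["t"],cab(s["tcp_pos"]),s["contact_force"])
print(bot.close_job())
E
```

```text
49.4417 [-199.18   68.5   417.19] [ 1.24 -0.01 -0.69]
the job is handed in; nothing more can be done
None
```

Both toppled lenses now stand upright on their rear caps in the back row, in line with the standing lens. The final pictures show nothing else moved, and the job was handed in at 49.4 s; I got no verdict back.

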